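# Seal the counter canisters

### The arm

A 6-joint arm with a two-finger parallel gripper is mounted at the origin on the work surface. World frame = base frame: x ahead of the robot, y to its left, z up, the work surface at z = 0. Lengths are in m, angles in rad, forces in N, time in s.
With the tool pointing down it reaches from about 0.225 to 0.875 m from the base axis. Payload 3.4 kg.
Tool frame: the origin (TCP) lies on the centre line of the jaws, within the pads' length; the fingertips stand 8 mm ahead of it and the grasp point (between the pads) lies 11 mm behind it (env.tip_extent is the distance from the TCP to the fingertips, in m); z points along the fingers, y is the line along which they close (so a half turn about z gives the same grasp; the last joint's range is limited). The gripper opens to 85 mm and grips with 20 to 120 N. Pads are 22 mm wide; open, the fingers measure 114 mm over their backs; the gripper's body (76 mm by 85 mm) begins 54 mm behind the grasp point. The pads swing forward as they close: fully open they stand 13 mm farther back than shut.
Start: joints at [1.149, 0.276, 1.505, -0, 1.361, -0.121], TCP at [0.17, 0.549, 0.239] pointing down, gripper open.
Joint ranges: [-2.89, 2.89], [-0.75, 2.08], [0.22, 2.7], [-1.18, 4.32], [0.11, 2.71], [-2.7, 2.7]. Speed limits (rad/s): [2.57, 2.57, 3.14, 3.14, 3.14, 3.14].

### API

Orientations are given as a rotation vector (axis times angle).
In Python, from station import env gives the robot as it stands.
- The arm moves only by the tool jog_arm, never from a script. Its argument "deltas" is a list that holds one entry, the list of rows, each a list of 7 numbers: the shift along the tool's x, y, z in units of 150 mm (1.0 is 150 mm), then the turn, a rotation vector about the tool's x, y, z in units of pi rad (1.0 is pi rad), then the finger opening in mm, from 0 to 85.4. In form: [[[dx, dy, dz, rx, ry, rz, grip], ...]]. A call has 1 to 12 rows; each row is the pose to reach, as a shift and turn from the pose commanded when the call began, along the tool's axes at that moment, turning the shorter way round; what a row does not reach only later rows make up. A row lasts 1/8 s, in which the tool goes at most 62.5 mm and 10.7 degrees, less where a joint would pass 70% of its speed; a pose out of reach is approached as far as the arm can. A call with a number of a shift or a turn outside -1 to 1 is refused whole. A call with a gripper value outside its range is refused whole. The fingers move at their own pace and stop on an object; "squeeze" is the grip in N (left out, the last holds). Time passes only in rows, so rows that repeat a pose let the fingers close. It gives the time, the measured TCP pose, the force, the opening and the grip force at its end, in the units of the state.
- env.get_state(): the state, without advancing time (a new reading comes with each control period).
- env.snapshot(name): name is "side" or "top"; returns the picture (400x640x3 uint8, red, green, blue); there is no depth.
- env.get_calibration(name): a dict with "camera_matrix" (3x3 intrinsics, pixels), "world_to_cam" (4x4, takes a point from world to camera coordinates). Camera axes: x right, y up, looking along -z (the intrinsics and any distortion apply to the point x, -y, -z); pixel columns grow to the right and rows downward; lengths in m; the calibration is good to about 2 mm. A picture is of the moment at which its call begins. get_calibration takes no time and is no camera call.
- env.job_done(): hands the job in; it is judged then, once.
Trained networks look in the newest picture that a camera, given by its name, has taken for a name from the list of things; names that differ only in an ending like _2 or _b are one class to them, and where a whole thing is asked for, a point or a joint stands for the part that bears it (a point fixed in the world has none). Each returns a list of dicts, best first, with "conf" (0 to 1); they miss things now and then, are a little off and sometimes report something else, mostly with a low value. They report only what shows in the picture. A call takes as long as a camera call. They do not tell look-alikes from the thing itself.
- env.cut_out(camera, label): "pixels" (400x640 bool, what is visible of it) and "point" ([column, row] in pixels, amid what is visible of it).
- env.place_of(camera, label): "point" ([column, row] in pixels: a listed point, or the origin of a listed thing).
The state is a dict: "t": time; "joint_positions": joint angles; "qvel": joint speeds; "joint_efforts": joint torques, N m; "position": TCP position; "ee_rot": TCP orientation; "ft_force": force on the tool from outside, world axes, zero at the start; "ft_torque": the same for the moment, N m; "width": finger opening in m; "gripper_force": force on a finger pad.
Only numpy, scipy, OpenCV 4.12 (cv2) and the standard library are available. Lean on these libraries where they do the work, as an engineer would, in place of code of your own. Each camera call takes 0.05 s, during which the arm holds its last target. There are 200 camera calls.

### The job

The pop-up seal buttons in the lids of the four canisters on the shop counter are all up: gently press fully down first the button of the square canister, then that of the low round one, then that of the tall round one. Leave the oblong canister's button up, and do not pick up, shift or tip any canister or disturb the other things on the counter.

Things in the scene. Friction and masses are not known exactly. Their poses are not given: they have to be found in the camera images.
- square: square canister, 68 x 68 mm, 100 mm high to the top of its lid: loose, about 0.6 kg, white stoneware with a flat wooden lid; origin at the centre of its underside, z up
- square_top (a point): centre of the flat top of that canister's seal button, to be pressed down: a grey disc 40 mm across in the middle of the lid; its top is 12 mm above the lid when fully up and 4 mm above the lid when fully down; its rubber cap gives about 1 mm per 6 N, at most 3 mm, and springs back; z up
- square_button (a joint): travel of that button in m: 0 fully up, 0.008 fully down (a stop; pressing on only squeezes the cap); it starts within 1.5 mm of fully up, takes 3 to 5 N to push straight down, and stays where it is left
- low: low round canister, 70 mm across, 75 mm high to the top of its lid: loose, about 0.6 kg, white stoneware with a flat wooden lid; origin at the centre of its underside, z up
- low_top (a point): centre of the flat top of that canister's seal button, to be pressed down: a grey disc 40 mm across in the middle of the lid; its top is 12 mm above the lid when fully up and 4 mm above the lid when fully down; its rubber cap gives about 1 mm per 6 N, at most 3 mm, and springs back; z up
- low_button (a joint): travel of that button in m: 0 fully up, 0.008 fully down (a stop; pressing on only squeezes the cap); it starts within 1.5 mm of fully up, takes 3 to 5 N to push straight down, and stays where it is left
- tall: tall round canister, 64 mm across, 130 mm high to the top of its lid: loose, about 0.6 kg, white stoneware with a flat wooden lid; origin at the centre of its underside, z up
- tall_top (a point): centre of the flat top of that canister's seal button, to be pressed down: a grey disc 40 mm across in the middle of the lid; its top is 12 mm above the lid when fully up and 4 mm above the lid when fully down; its rubber cap gives about 1 mm per 6 N, at most 3 mm, and springs back; z up
- tall_button (a joint): travel of that button in m: 0 fully up, 0.008 fully down (a stop; pressing on only squeezes the cap); it starts within 1.5 mm of fully up, takes 3 to 5 N to push straight down, and stays where it is left
- oblong: oblong canister, 60 x 110 mm (long along its y axis), 85 mm high to the top of its lid: loose, about 0.6 kg, white stoneware with a flat wooden lid; origin at the centre of its underside, z up
- oblong_top (a point): centre of the flat top of that canister's seal button, must be left up: a grey disc 40 mm across in the middle of the lid; its top is 12 mm above the lid when fully up and 4 mm above the lid when fully down; its rubber cap gives about 1 mm per 6 N, at most 3 mm, and springs back; z up
- oblong_button (a joint): travel of that button in m: 0 fully up, 0.008 fully down (a stop; pressing on only squeezes the cap); it starts within 1.5 mm of fully up, takes 3 to 5 N to push straight down, and stays where it is left
- spread: jar with a steel cap, 54 mm across, 75 mm high; a loose bystander, to be left alone; origin at the centre of its underside
- cup: white espresso cup, 60 mm across, 55 mm high; a loose bystander, to be left alone; origin at the centre of its underside
- tin: tin can, 74 mm across, 60 mm high; a loose bystander, to be left alone; origin at the centre of its underside
- chocolate: cardboard box, 75 x 150 x 35 mm; a loose bystander, to be left alone; origin at the centre of its underside
- stamp: wooden hand stamp, 44 mm across, 72 mm high; a loose bystander, to be left alone; origin at the centre of its underside
- pesto: jar with a brass cap, 52 mm across, 85 mm high; a loose bystander, to be left alone; origin at the centre of its underside
Mind the look-alikes: they are no part of the job. What is shaped like the low but green is not meant.

How it is judged:
On the way, in this order (a step that is already met when the one before it is completed fails the run):
1. the square canister's button is down, the two round ones' still up (value of joint square_button above 0.006 m and value of joint each of low_button, tall_button below 0.0035 m), for 0.1 s.
2. then the low round canister's button is down, the tall one's still up (value of joint low_button above 0.006 m and value of joint tall_button below 0.0035 m), for 0.1 s.
3. then the tall round canister's button is down (value of joint tall_button above 0.006 m), for 0.1 s.
At the end, for the whole second after the job is handed in: the buttons of the square, low round and tall round canisters are down by more than 6 of their 8 mm, the oblong one's by less than 3.5 mm; all four canisters are upright (within 0.1 rad), at rest and within 30 mm of where they started (value of joint each of square_button, low_button, tall_button above 0.006 m and value of joint oblong_button below 0.0035 m and distance of each of square, low, tall, oblong from where it was at the start of the episode below 0.03 m and angle between each of square, low, tall, oblong's own z axis and vertical below 0.1 rad and linear speed of each of square, low, tall, oblong below 0.02 m/s); the robot touches nothing.
It fails at once if the oblong canister's button is pushed down (value of joint oblong_button above 0.0035 m).
It fails at once if a canister is lifted (12 mm), shifted more than 30 mm or tipped (height (world z) of any of square, low, tall, oblong above 0.012 m or distance of any of square, low, tall, oblong from where it was at the start of the episode above 0.03 m or angle between any of square, low, tall, oblong's own z axis and vertical above 0.25 rad).
It fails at once if a canister is pressed harder than 25 N (contact force between any of the fingers, the arm and square above 25 N or contact force between any of the fingers, the arm and low above 25 N or contact force between any of the fingers, the arm and tall above 25 N or contact force between any of the fingers, the arm and oblong above 25 N).
It fails at once if a bystander is moved more than 30 mm or tipped (distance of any of spread, cup, tin, chocolate, stamp, pesto from where it was at the start of the episode above 0.03 m or angle between any of spread, cup, tin, chocolate, stamp, pesto's own z axis and vertical above 0.3 rad).
It also fails if it takes over 53 s, if anything falls off the work surface, if the arm or the gripper's body presses on something with over 40 N, if the wrist force passes 120 N, or if a joint passes its speed limit or range.

## Working session

There is one attempt and no reset: what is moved stays moved. The work goes in short steps, Python scripts to look and compute and a tool call to move; the robot and the scene stay as the last step left them, time stands still between calls to the robot, and variables do not carry over. Pictures are saved under pics/ and viewed, at most 10 in all, crops included, and the job is handed in when it is done.

Besides the shell and the picture viewer there is one more tool, called after "Request:" by a JSON object that holds its "api" and its "payload", one argument or row to a line. jog_arm: Moves the arm, as the interface text tells. Its arguments: {"type":"object","properties":{"deltas":{"type":"array"},"squeeze":{"type":"number"}},"required":["deltas"]}

```bash
mkdir -p pics
cat > h.py <<'E'
import numpy as np, cv2
from station import env
def P(n):
    c=env.get_calibration(n); K=np.array(c["camera_matrix"]); T=np.array(c["world_to_cam"])
    return K@np.diag([1,-1,-1])@T[:3], c
def tri(a,b):
    X=cv2.triangulatePoints(P("side")[0],P("top")[0],np.array(a,float).reshape(2,1),np.array(b,float).reshape(2,1)).ravel()
    return X[:3]/X[3]
def proj(n,X):
    p=P(n)[0]@np.append(X,1); return p[:2]/p[2]
def atz(n,uv,z):
    M=P(n)[0]; A=M[:,[0,1,3]].copy(); A[:,2]+=M[:,2]*z
    q=np.linalg.solve(A,[uv[0],uv[1],1]); return q[:2]/q[2]
E
python3 - <<'E'
from h import *
for n in("side","top"):
    im=env.snapshot(n); cv2.imwrite(f"pics/{n}0.png",im[:,:,::-1])
    for l in["square_top","low_top","tall_top","oblong_top"]:
        print(n,l,[(np.round(d["point"],1).tolist(),round(d["conf"],2)) for d in env.place_of(n,l)])
s=env.get_state(); print(s["t"],s["position"],s["ee_rot"],s["width"],list(env.get_calibration("top").keys()))
E
```

```text
side square_top [([388.3, 135.6], 0.69)]
side low_top [([353.6, 325.8], 0.88), ([419.4, 339.9], 0.84), ([288.3, 326.2], 0.75)]
side tall_top [([353.6, 200.1], 0.67), ([350.9, 326.5], 0.59)]
side oblong_top [([269.9, 245.0], 0.55)]
top square_top [([448.0, 253.3], 0.69)]
top low_top [([213.0, 313.1], 0.7), ([211.3, 261.1], 0.58), ([198.8, 212.6], 0.53)]
top tall_top [([325.1, 242.1], 0.77)]
top oblong_top [([277.4, 174.9], 0.67)]
0.5 [0.17037414 0.54918952 0.2392841 ] [4.70669885e-01 3.10610948e+00 1.23455155e-05] 0.08556562015384575 ['camera_matrix', 'world_to_cam']
```

View pics/side0.png

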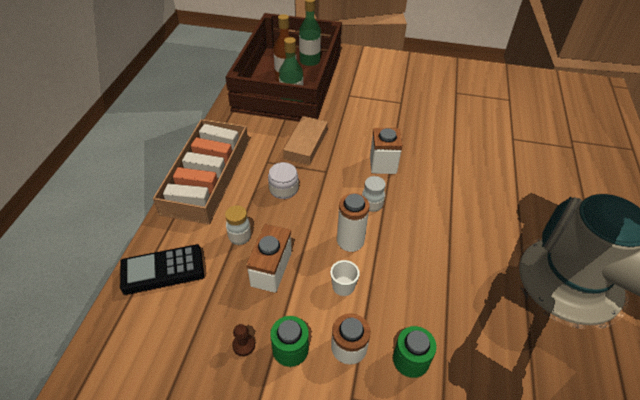

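View pics/top0.png

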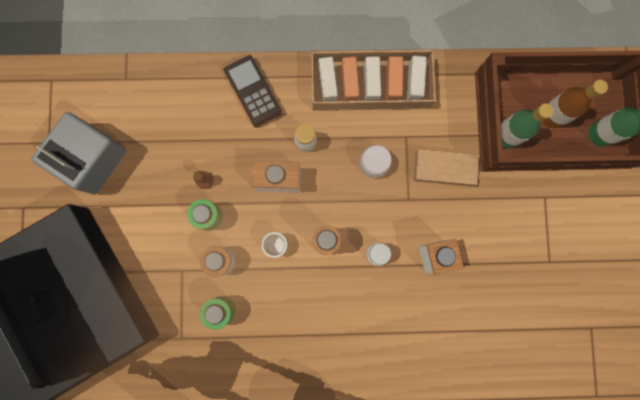

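Run:
```python
from h import *
print("sq",tri([388.3,135.6],[448,253.3]),"tall",tri([353.6,200.1],[325.1,242.1]),"obl",tri([269.9,245],[277.4,174.9]))
for a in([353.6,325.8],[419.4,339.9],[288.3,326.2]):
  for b in([213,313.1],[211.3,261.1],[198.8,212.6]):
    X=tri(a,b); print(a,b,X.round(4),np.abs(proj("side",X)-a).max().round(1))
for n in("side","top"):
    T=np.array(env.get_calibration(n)["world_to_cam"]);print(n,-T[:3,:3].T@T[:3,3])
```

```text
sq [ 0.44324642 -0.27421701  0.09483431] tall [0.48105331 0.00541459 0.14337557] obl [0.63810923 0.11123483 0.08035925]
[353.6, 325.8] [213, 313.1] [0.3847 0.2626 0.1238] 31.3
[353.6, 325.8] [211.3, 261.1] [0.4406 0.2605 0.0947] 1.6
[353.6, 325.8] [198.8, 212.6] [0.4932 0.2824 0.1489] 32.3
[419.4, 339.9] [213, 313.1] [0.3238 0.2581 0.0875] 2.4
[419.4, 339.9] [211.3, 261.1] [0.3836 0.2675 0.1176] 34.7
[419.4, 339.9] [198.8, 212.6] [0.4392 0.2976 0.2196] 65.1
[288.3, 326.2] [213, 313.1] [0.4404 0.2878 0.1809] 64.6
[288.3, 326.2] [211.3, 261.1] [0.498  0.2758 0.0937] 30.5
[288.3, 326.2] [198.8, 212.6] [0.552  0.2884 0.0977] 0.6
side [0.42534182 0.67142913 0.88033728]
top [0.44611812 0.02831979 1.1848639 ]
```

The side view shows the square canister's button at (388,135), tall at (354,203), oblong at (269,245), and three low shapes. Of those, (289,330) and (414,338) are green, and (351,327) is white with a wooden lid. In the top view they are square (446,257), tall (327,240), oblong (276,174), low (215,261), with green ones at (202,214) and (214,314). The white one with the wooden lid fits "low". I'll confirm that in a crop and refine the disc centres, since the network points look a few px off.

```bash
cat > disc.py <<'E'
from h import *
G={"square":([388,135],[446,257],.111),"low":([351,327],[215,261],.086),"tall":([354,203],[327,240],.141),"oblong":([269,245],[276,174],.096)}
def discs(im,g,n,X0):
    hsv=cv2.cvtColor(im,cv2.COLOR_RGB2HSV)
    m=((hsv[:,:,1]<70)&(hsv[:,:,2]<150)).astype(np.uint8)
    k=np.zeros_like(m); cv2.circle(k,tuple(g),15,1,-1); m&=k
    c,l,s,ce=cv2.connectedComponentsWithStats(m)
    i=l[g[1],g[0]]
    return m,(s[i],ce[i]) if i else (None,None)
E
python3 - <<'E'
from disc import *
I={n:env.snapshot(n) for n in("side","top")}
tiles=[]
for k,(a,b,z) in G.items():
    r=[]
    row=[]
    for n,g in(("side",a),("top",b)):
        m,(s,c)=discs(I[n],g,n,None); r.append(c); print(k,n,s,c)
        im=I[n][:,:,::-1].copy()
        row.append(cv2.resize(im[g[1]-25:g[1]+25,g[0]-25:g[0]+25],(200,200),interpolation=cv2.INTER_CUBIC))
        if c is not None: print("   at z",atz(n,c,z).round(4))
    if r[0] is not None and r[1] is not None:
        X=tri(*r); print("  tri",X.round(4), (proj("top",X)-r[1]).round(1))
    tiles.append(np.vstack(row))
cv2.imwrite("pics/crops.png",np.hstack(tiles))
E
```

```text
square side [379 129  17  13 177] [387.43502825 134.81355932]
   at z [ 0.4396 -0.2571]
square top [437 247  19  19 280] [445.71428571 256.19642857]
   at z [ 0.4426 -0.2643]
  tri [ 0.4412 -0.2664  0.1033] [0.  0.6]
low side [340 318  24  23 424] [351.22641509 329.03773585]
   at z [0.441 0.263]
low top None None
tall side [344 194  21  18 280] [354.13571429 202.31071429]
   at z [0.4814 0.0092]
tall top None None
oblong side [259 236  21  19 301] [268.62126246 244.99335548]
   at z [0.6355 0.1228]
oblong top None None
```

View pics/crops.png

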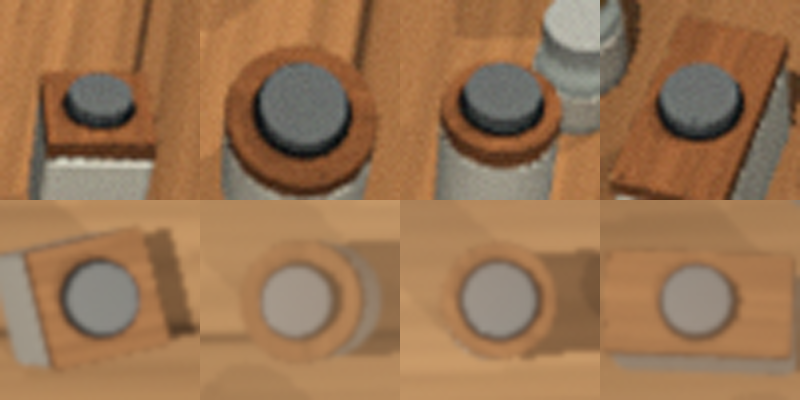

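The crops confirm that low is the wooden-lidded white canister, and that all four buttons are up. I'll triangulate from the disc-top centres read in the crops, and locate the bystanders for clearance.

Run:
```python
from h import *
D={"square":([387.5,133.2],[445.6,256.2],.111),"low":([351.2,327.7],[213.5,260.6],.086),"tall":([354.2,200.8],[326.1,239.3],.141),"oblong":([268.7,243.7],[274.8,173.3],.096)}
for k,(a,b,z) in D.items():
    X=tri(a,b); print(k,X.round(4),"reproj",(proj("side",X)-a).round(1),"side@z",atz("side",a,z).round(4),"top@z",atz("top",b,z).round(4))
for k,b,z in(("cup",[274,245],.055),("spread",[378,254],.075),("greenA",[214,314],.086),("greenB",[202,214],.086)): print(k,atz("top",b,z).round(3))
from scipy.spatial.transform import Rotation as R
print(R.from_rotvec(env.get_state()["ee_rot"]).as_matrix().round(3))
```

```text
square [ 0.4414 -0.2643  0.1102] reproj [-0.5 -0.1] side@z [ 0.4402 -0.2633] top@z [ 0.4426 -0.2641]
low [0.443  0.2584 0.0818] reproj [-0.8 -0.1] side@z [0.4414 0.2605] top@z [0.4444 0.2576]
tall [0.4836 0.0028 0.1386] reproj [-0.7 -0.1] side@z [0.4819 0.005 ] top@z [0.485  0.0029]
oblong [0.6393 0.1163 0.0913] reproj [-0.8 -0.2] side@z [0.6362 0.1196] top@z [0.6402 0.1161]
cup [0.477 0.123]
spread [ 0.451 -0.118]
greenA [0.326 0.256]
greenB [0.551 0.284]
[[-0.955  0.296  0.   ]
 [ 0.296  0.955  0.   ]
 [-0.     0.    -1.   ]]
```

Request:
{"api": "jog_arm", "payload": {
  "deltas": [
    [[-0.67,-0.93,0,0,0,0,0],[-0.67,-0.93,0,0,0,0,0],[-0.67,-0.93,0,0,0,0,0],[-0.67,-0.93,0,0,0,0,0]]
  ],
  "squeeze": 30
}}

```text
t: 1.1
position: [0.2253, 0.3836, 0.2396]
ee_rot: [0.476, 3.105, -0.001]
ft_force: [-0.2, 0.3, 0.1]
width: 0.0124
gripper_force: 0.0
```

Request:
{"api": "jog_arm", "payload": {
  "deltas": [
    [[-0.67,-0.93,0,0,0,0,0],[-0.67,-0.93,0,0,0,0,0],[-0.67,-0.93,0,0,0,0,0],[-0.67,-0.93,0,0,0,0,0]]
  ]
}}

```text
t: 1.6
position: [0.2808, 0.2218, 0.2396]
ee_rot: [0.478, 3.104, 0.001]
ft_force: [-0.5, 0.1, -0.2]
width: -0.0
gripper_force: 0.0
```

Request:
{"api": "jog_arm", "payload": {
  "deltas": [
    [[-0.67,-0.93,0,0,0,0,0],[-0.67,-0.93,0,0,0,0,0],[-0.67,-0.93,0,0,0,0,0],[-0.67,-0.93,0,0,0,0,0]]
  ]
}}

```text
t: 2.1
position: [0.3364, 0.0589, 0.2396]
ee_rot: [0.478, 3.103, 0.001]
ft_force: [0.6, 0.6, -0.0]
width: 0.0001
gripper_force: 0.0
```

Request:
{"api": "jog_arm", "payload": {
  "deltas": [
    [[-0.67,-0.93,0,0,0,0,0],[-0.67,-0.93,0,0,0,0,0],[-0.67,-0.93,0,0,0,0,0],[-0.67,-0.93,0,0,0,0,0]]
  ]
}}

```text
t: 2.6
position: [0.3914, -0.1035, 0.2392]
ee_rot: [0.473, 3.105, 0.001]
ft_force: [-0.1, 0.7, 0.9]
width: -0.0003
gripper_force: 0.0
```

Request:
{"api": "jog_arm", "payload": {
  "deltas": [
    [[-0.65,-0.92,0,0,0,0,0],[-0.65,-0.92,0,0,0,0,0],[-0.65,-0.92,0,0,0,0,0],[-0.65,-0.92,0,0,0,0,0],[-0.65,-0.92,0,0,0,0,0],[-0.65,-0.92,0,0,0,0,0]]
  ]
}}

```text
t: 3.35
position: [0.4413, -0.2611, 0.2394]
ee_rot: [-0.467, -3.106, -0.002]
ft_force: [0.5, -0.6, 0.4]
width: -0.0
gripper_force: 0.0
```

```bash
cat > d.py <<'E'
import sys
from h import *
from scipy.spatial.transform import Rotation as R
s=env.get_state(); p=np.array(s["position"]); M=R.from_rotvec(s["ee_rot"])
T=np.array([float(v) for v in sys.argv[1:4]])
print("t",s["t"],"p",p.round(4),"F",np.round(s["ft_force"],2),"w",s["width"],"tip",env.tip_extent,"tilt z",M.as_matrix()[:,2].round(3))
print("units",(M.inv().apply(T-p)/.15).round(3))
E
python3 d.py .4414 -.2638 .125
```

```text
t 3.35 p [ 0.4413 -0.2611  0.2394] F [ 0.53 -0.61  0.42] w -1.373998371085925e-05 tip 0.008 tilt z [-0.     0.001 -1.   ]
units [-0.007 -0.018  0.762]
```

Request:
{"api": "jog_arm", "payload": {
  "deltas": [
    [[-0.007,-0.018,0.3,0,0,0,0],[-0.007,-0.018,0.6,0,0,0,0],[-0.007,-0.018,0.72,0,0,0,0],[-0.007,-0.018,0.76,0,0,0,0],[-0.007,-0.018,0.77,0,0,0,0],[-0.007,-0.018,0.77,0,0,0,0],[-0.007,-0.018,0.77,0,0,0,0]]
  ]
}}

```text
t: 4.22
position: [0.4419, -0.2667, 0.1247]
ee_rot: [0.47, 3.104, -0.001]
ft_force: [-0.5, 0.8, 0.2]
width: -0.0001
gripper_force: 0.0
```

Request:
{"api": "jog_arm", "payload": {
  "deltas": [
    [[0,0,0.01,0,0,0,0],[0,0,0.02,0,0,0,0],[0,0,0.03,0,0,0,0],[0,0,0.04,0,0,0,0],[0,0,0.05,0,0,0,0],[0,0,0.05,0,0,0,0],[0,0,0.05,0,0,0,0]]
  ]
}}

```text
t: 5.1
position: [0.4414, -0.2664, 0.1164]
ee_rot: [-0.471, -3.106, -0.0]
ft_force: [-1.6, 0.1, 2.5]
width: 0.0
gripper_force: 1.2
```

Request:
{"api": "jog_arm", "payload": {
  "deltas": [
    [[0,0,0.008,0,0,0,0],[0,0,0.016,0,0,0,0],[0,0,0.024,0,0,0,0],[0,0,0.03,0,0,0,0],[0,0,0.034,0,0,0,0],[0,0,0.034,0,0,0,0],[0,0,0.034,0,0,0,0]]
  ]
}}

```text
t: 5.98
position: [0.4414, -0.2664, 0.1112]
ee_rot: [0.471, 3.106, 0.0]
ft_force: [-2.1, 0.3, 4.1]
width: -0.0002
gripper_force: 2.3
```

```bash
python3 d.py .4414 -.2638 .1105
```

```text
t 5.975 p [ 0.4414 -0.2664  0.1112] F [-2.11  0.28  4.1 ] w -0.00018670401966646672 tip 0.008 tilt z [ 0.  0. -1.]
units [0.005 0.017 0.005]
```

Request:
{"api": "jog_arm", "payload": {
  "deltas": [
    [[0,0,0.003,0,0,0,0],[0,0,0.006,0,0,0,0],[0,0,0.006,0,0,0,0]]
  ]
}}

```text
t: 6.35
position: [0.4415, -0.2665, 0.1107]
ee_rot: [0.471, 3.106, -0.0]
ft_force: [-2.1, 1.1, 7.2]
width: -0.0001
gripper_force: 3.7
```

Force rose 3 N over 0.5 mm, so the button is on its stop. I'll retreat and go to low.

Request:
{"api": "jog_arm", "payload": {
  "deltas": [
    [[0,0,-0.02,0,0,0,0],[0,0,-0.1,0,0,0,0],[0,0,-0.4,0,0,0,0],[0,0,-0.7,0,0,0,0],[0,0,-0.86,0,0,0,0],[0,0,-0.86,0,0,0,0]]
  ]
}}

```text
t: 7.1
position: [0.4426, -0.2672, 0.2416]
ee_rot: [0.47, 3.101, -0.004]
ft_force: [0.2, 0.0, -0.5]
width: -0.0
gripper_force: 0.0
```

Request:
{"api": "jog_arm", "payload": {
  "deltas": [
    [[0.26,0.84,0,0,0,0,0],[0.26,0.84,0,0,0,0,0],[0.26,0.84,0,0,0,0,0],[0.26,0.84,0,0,0,0,0]]
  ]
}}

```text
t: 7.6
position: [0.4413, -0.1343, 0.2385]
ee_rot: [-0.468, -3.105, 0.0]
ft_force: [0.1, -0.1, 0.2]
width: -0.0002
gripper_force: 0.0
```

Request:
{"api": "jog_arm", "payload": {
  "deltas": [
    [[0.26,0.84,0,0,0,0,0],[0.26,0.84,0,0,0,0,0],[0.26,0.84,0,0,0,0,0],[0.26,0.84,0,0,0,0,0]]
  ]
}}

```text
t: 8.1
position: [0.4421, -0.0037, 0.239]
ee_rot: [-0.47, -3.106, 0.002]
ft_force: [-0.5, -0.3, -0.9]
width: -0.0001
gripper_force: 0.0
```

Request:
{"api": "jog_arm", "payload": {
  "deltas": [
    [[0.26,0.84,0,0,0,0,0],[0.26,0.84,0,0,0,0,0],[0.26,0.84,0,0,0,0,0],[0.26,0.84,0,0,0,0,0]]
  ]
}}

```text
t: 8.6
position: [0.4424, 0.1278, 0.239]
ee_rot: [0.472, 3.106, -0.002]
ft_force: [-0.1, 0.4, 0.2]
width: 0.0002
gripper_force: 0.0
```

Request:
{"api": "jog_arm", "payload": {
  "deltas": [
    [[0.25,0.83,0,0,0,0,0],[0.25,0.83,0,0,0,0,0],[0.25,0.83,0,0,0,0,0],[0.25,0.83,0,0,0,0,0],[0.25,0.83,0,0,0,0,0],[0.25,0.83,0,0,0,0,0]]
  ]
}}

```text
t: 9.35
position: [0.4431, 0.2577, 0.2394]
ee_rot: [0.474, 3.105, -0.0]
ft_force: [1.0, 0.2, -0.0]
width: -0.0001
gripper_force: 0.0
```

```bash
python3 d.py .443 .259 .099
python3 - <<'E'
from h import *
im=env.snapshot("side"); cv2.imwrite("pics/s1.png",cv2.resize(im[90:390,220:470,::-1],None,fx=2,fy=2,interpolation=3))
E
```

```text
t 9.35 p [0.4431 0.2577 0.2394] F [ 0.96  0.21 -0.01] w -8.753316807441408e-05 tip 0.008 tilt z [ 0. -0. -1.]
units [0.003 0.009 0.936]
```

View pics/s1.png

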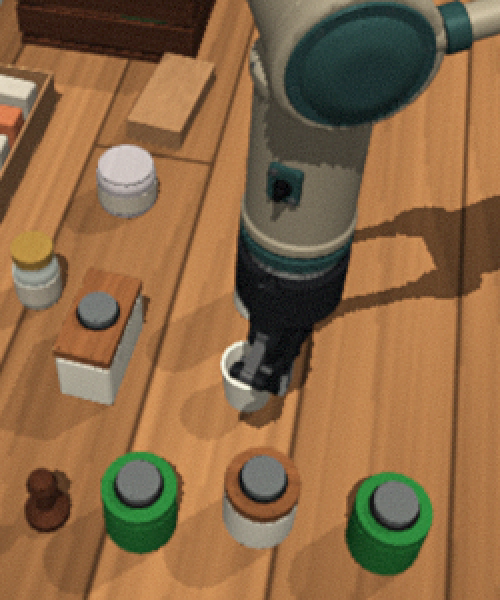

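The side view shows the low canister untouched, with its button up at crop (264,478), and the shut fingers above it. The arm hides the square canister. I'll descend on low.

Request:
{"api": "jog_arm", "payload": {
  "deltas": [
    [[0,0,0.35,0,0,0,0],[0,0,0.7,0,0,0,0],[0,0,0.85,0,0,0,0],[0,0,0.91,0,0,0,0],[0,0,0.935,0,0,0,0],[0,0,0.935,0,0,0,0],[0,0,0.935,0,0,0,0]]
  ]
}}

```text
t: 10.28
position: [0.4435, 0.2596, 0.1001]
ee_rot: [0.47, 3.104, 0.002]
ft_force: [-0.5, 0.1, 0.3]
width: 0.0
gripper_force: 0.0
```

Request:
{"api": "jog_arm", "payload": {
  "deltas": [
    [[0,0,0.01,0,0,0,0],[0,0,0.02,0,0,0,0],[0,0,0.03,0,0,0,0],[0,0,0.04,0,0,0,0],[0,0,0.05,0,0,0,0],[0,0,0.05,0,0,0,0],[0,0,0.05,0,0,0,0]]
  ]
}}

```text
t: 11.15
position: [0.4428, 0.2593, 0.0916]
ee_rot: [0.471, 3.106, 0.0]
ft_force: [-0.8, 0.3, 1.9]
width: 0.0
gripper_force: 1.2
```

Request:
{"api": "jog_arm", "payload": {
  "deltas": [
    [[0,0,0.008,0,0,0,0],[0,0,0.016,0,0,0,0],[0,0,0.024,0,0,0,0],[0,0,0.03,0,0,0,0],[0,0,0.036,0,0,0,0],[0,0,0.036,0,0,0,0],[0,0,0.036,0,0,0,0]]
  ]
}}

```text
t: 12.02
position: [0.4428, 0.2593, 0.0862]
ee_rot: [0.471, 3.106, 0.0]
ft_force: [-0.7, -0.7, 4.9]
width: -0.0001
gripper_force: 2.3
```

Request:
{"api": "jog_arm", "payload": {
  "deltas": [
    [[0,0,0.003,0,0,0,0],[0,0,0.005,0,0,0,0],[0,0,0.005,0,0,0,0]]
  ]
}}

```text
t: 12.4
position: [0.4428, 0.2593, 0.0858]
ee_rot: [0.471, 3.106, 0.0]
ft_force: [-0.6, -0.6, 6.9]
width: 0.0
gripper_force: 3.5
```

Request:
{"api": "jog_arm", "payload": {
  "deltas": [
    [[0,0,-0.02,0,0,0,0],[0,0,-0.1,0,0,0,0],[0,0,-0.4,0,0,0,0],[0,0,-0.75,0,0,0,0],[0,0,-1.0,0,0,0,0],[0,0,-1.0,0,0,0,0]]
  ]
}}

```text
t: 13.15
position: [0.4448, 0.2601, 0.2392]
ee_rot: [0.47, 3.099, 0.007]
ft_force: [0.2, -0.1, -0.2]
width: 0.0002
gripper_force: 0.0
```

Request:
{"api": "jog_arm", "payload": {
  "deltas": [
    [[-0.38,-0.77,0,0,0,0,0],[-0.38,-0.77,0,0,0,0,0],[-0.38,-0.77,0,0,0,0,0],[-0.38,-0.77,0,0,0,0,0]]
  ]
}}

```text
t: 13.65
position: [0.4626, 0.132, 0.2347]
ee_rot: [-0.473, -3.104, -0.001]
ft_force: [0.2, 0.2, -0.6]
width: -0.0001
gripper_force: 0.0
```

Request:
{"api": "jog_arm", "payload": {
  "deltas": [
    [[-0.38,-0.77,0,0,0,0,0],[-0.38,-0.77,0,0,0,0,0],[-0.38,-0.77,0,0,0,0,0],[-0.38,-0.77,0,0,0,0,0],[-0.38,-0.77,0,0,0,0,0],[-0.38,-0.77,0,0,0,0,0]]
  ]
}}

```text
t: 14.4
position: [0.483, 0.0065, 0.2354]
ee_rot: [-0.467, -3.107, -0.001]
ft_force: [-0.2, -1.0, 0.7]
width: -0.0004
gripper_force: 0.0
```

```bash
python3 d.py .483 .004 .154
python3 - <<'E'
from h import *
im=env.snapshot("side"); cv2.imwrite("pics/s2.png",cv2.resize(im[90:390,220:470,::-1],None,fx=2,fy=2,interpolation=3))
E
```

```text
t 14.4 p [0.483  0.0065 0.2354] F [-0.21 -1.    0.67] w -0.0004358930277662866 tip 0.008 tilt z [-0.  0. -1.]
units [-0.005 -0.016  0.543]
```

View pics/s2.png

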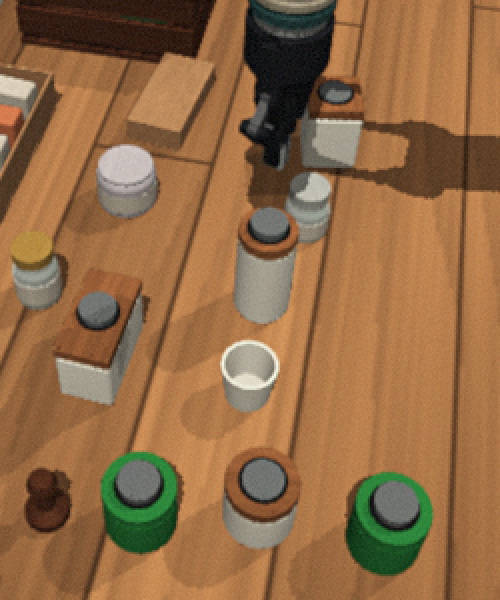

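The view shows the square (crop 336,92) and low (264,482) buttons pressed flat, with tall (268,225) and oblong (98,310) still up and nothing displaced. I'll press tall.

Request:
{"api": "jog_arm", "payload": {
  "deltas": [
    [[0,0,0.2,0,0,0,0],[0,0,0.4,0,0,0,0],[0,0,0.5,0,0,0,0],[0,0,0.53,0,0,0,0],[0,0,0.54,0,0,0,0],[0,0,0.54,0,0,0,0],[0,0,0.54,0,0,0,0]]
  ]
}}

```text
t: 15.32
position: [0.4837, 0.0048, 0.1551]
ee_rot: [0.471, 3.105, 0.0]
ft_force: [-0.4, -1.0, -0.0]
width: -0.0
gripper_force: 0.0
```

Request:
{"api": "jog_arm", "payload": {
  "deltas": [
    [[0,0,0.01,0,0,0,0],[0,0,0.02,0,0,0,0],[0,0,0.03,0,0,0,0],[0,0,0.04,0,0,0,0],[0,0,0.05,0,0,0,0],[0,0,0.05,0,0,0,0],[0,0,0.05,0,0,0,0]]
  ]
}}

```text
t: 16.2
position: [0.4832, 0.0049, 0.147]
ee_rot: [0.471, 3.106, 0.0]
ft_force: [-0.7, -0.2, 2.6]
width: -0.0004
gripper_force: 1.2
```

Request:
{"api": "jog_arm", "payload": {
  "deltas": [
    [[0,0,0.008,0,0,0,0],[0,0,0.016,0,0,0,0],[0,0,0.024,0,0,0,0],[0,0,0.03,0,0,0,0],[0,0,0.036,0,0,0,0],[0,0,0.036,0,0,0,0],[0,0,0.036,0,0,0,0]]
  ]
}}

```text
t: 17.08
position: [0.4832, 0.0049, 0.1415]
ee_rot: [-0.471, -3.106, -0.0]
ft_force: [-0.9, 0.2, 3.7]
width: 0.0001
gripper_force: 1.7
```

Request:
{"api": "jog_arm", "payload": {
  "deltas": [
    [[0,0,0.003,0,0,0,0],[0,0,0.006,0,0,0,0],[0,0,0.006,0,0,0,0]]
  ]
}}

```text
t: 17.45
position: [0.4833, 0.0049, 0.1409]
ee_rot: [0.471, 3.106, 0.0]
ft_force: [-1.4, 0.1, 5.7]
width: 0.0001
gripper_force: 3.1
```

Request:
{"api": "jog_arm", "payload": {
  "deltas": [
    [[0,0,0.002,0,0,0,0],[0,0,0.004,0,0,0,0],[0,0,0.004,0,0,0,0]]
  ]
}}

```text
t: 17.82
position: [0.4833, 0.0049, 0.1406]
ee_rot: [0.471, 3.106, 0.0]
ft_force: [-2.6, 0.1, 8.3]
width: 0.0001
gripper_force: 4.0
```

Request:
{"api": "jog_arm", "payload": {
  "deltas": [
    [[0,0,-0.02,0,0,0,0],[0,0,-0.1,0,0,0,0],[0,0,-0.4,0,0,0,0],[0,0,-0.7,0,0,0,0],[0,0,-0.7,0,0,0,0],[0,0,-0.7,0,0,0,0],[0,0,-0.7,0,0,0,0]]
  ]
}}

```text
t: 18.7
position: [0.4823, 0.005, 0.2437]
ee_rot: [-0.47, -3.103, -0.0]
ft_force: [0.0, 0.0, -1.0]
width: 0.0002
gripper_force: 0.0
```

Run:
```python
from h import *
im=env.snapshot("side"); cv2.imwrite("pics/s3.png",cv2.resize(im[90:390,220:470,::-1],None,fx=2,fy=2,interpolation=3))
```

```text
(no output)
```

View pics/s3.png

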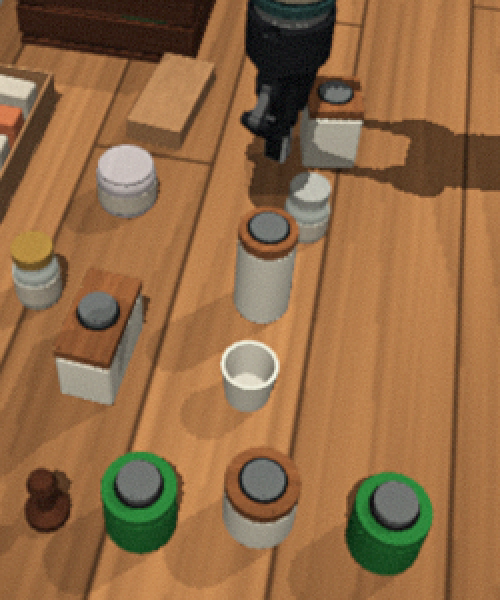

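All three buttons are down: square (336,93), low (264,482), tall (268,228). The oblong's is still up at (98,310), nothing has moved, and the arm is clear.

```bash
python3 -c "
from station import env; print(env.job_done())"
```

```text
the job is handed in; nothing more can be done
None
```

I pressed the square, low round and tall round buttons down to their stops in that order, left the oblong's up with nothing visibly moved, and handed the job in; no verdict was returned.

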